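Set the ball of a rolling-ball tack tester at its release catch

TASK

Get the rolling-ball tester ready for its next run: with a fingertip push the steel ball slowly along the channel and up the ramp, over the sprung catch to the stop at the top, then let it settle back on the catch so that it cannot roll down. After that flip the hinged guard right down over the release trigger. The ball is only pushed: never lift it, let it run away or jump the channel, and leave the things lying around where they are.

Things in the scene. Friction and masses are not known exactly. Their poses are not given: they have to be found in the camera images.
- tester: Rolling-ball tack tester, fixed: grey base plate, x -182 to +166 mm, y -53 to +97 mm, top 10 mm above the table. Origin on the table under the channel's centre line; x runs along the channel towards the top of the ramp, z up; the +y side (trigger, guard) faces the robot. On y = 0 lies a straight open aluminium channel, 33 mm wide between 5 mm thick rails 9 mm high above its floor
- runout_end (a point): Low end of the channel: foot of the 9 mm high rubber end stop on the floor of the level run-out (floor 16 mm above the table, tester x = -159 mm)
- ramp_foot (a point): Middle of the channel's floor where the level run-out ends and the ramp begins (tester x = -20 mm, 16 mm above the table)
- ramp: Sloped part of the channel, same width and rails, rising at 20 degrees. Origin at its foot on the floor's centre line; x up the slope, z square to the floor. The catch's nose has its steep uphill face at x = 100 mm; the top stop, a plate 18 mm high across the channel, at x = 137 mm. A ball at the stop has its centre at x = 122 mm, one back on the catch at 113 mm
- housing_top (a point): Middle of the top of the trigger housing, a grey block on the base plate beside the ramp: 74 mm along x, 30 mm along y, its top 46 mm above the table, its middle 72 mm from the channel's centre line
- ramp_stop (a point): Centre of the part of the top stop's face that the ball touches, 15 mm above the ramp's floor, on the centre line
- ball_center (a point): Centre of the polished steel ball, 30 mm in diameter, about 110 g; it lies loose in the level run-out of the channel at the start and rolls easily, with little friction on the channel
- catch (a joint): Sprung catch: steel nose 5.5 mm wide, 7.8 mm above the ramp's floor at 0 (up), sloped downhill. A ball pushed uphill presses it down with 1 to 2 N (0.3 rad is flush, at most 0.45); it springs up behind the ball by itself. The black trigger on the same shaft, about 7 mm out of the housing's top, dips with it: pressing it would let the ball go
- guard (a joint): Bare steel hinged guard, a hood 60 mm long and 30 mm wide, over the trigger; 0 rad is down (over the trigger, resting on the housing), 1.57 is upright, it starts raised at 1.25 to 1.9. Its stiff hinge stays where it is left and gives way to well under 1 N at the free edge
- guard_hinge (a point): Middle of the guard's hinge, at the uphill (+x) end of the trigger housing, 49 mm above the table; the hinge line is parallel to the tester's y axis
- guard_tip (a point): Middle of the upper edge of the guard's free end, 60 mm from the hinge. With the guard down it lies 60 mm from the hinge in the tester's -x direction and 11 mm above it; raised it stands above the hinge
- tape_roll: Roll of beige tape lying flat on the table, 80 mm across, 18 mm high; origin at its underside; on the far side of the run-out; fixed
- vial_a: Small capped vial, 27 mm across, 50 mm high, standing on the far side of the ramp; origin at its underside; not to be disturbed
- vial_b: Another such vial beside it, nearer the top end of the ramp; not to be disturbed
- petri: Clear petri dish, 89 mm across, 18 mm high, on the far side of the tester; origin at its underside; not to be disturbed
- forceps: Steel forceps, 124 x 16 x 9 mm, lying on the table in front of the run-out; origin at the underside; not to be disturbed
- timer: White bench timer, 62 x 62 x 19 mm, lying on the table in front of the trigger housing; origin at the underside; not to be disturbed

How it is judged:
By the outcome, as a careful person would: the job done as asked, in the order asked, and still so for the second after the job is handed in, with the robot touching nothing.
It also fails if it takes over 54 s, if anything falls off the work surface, if the arm or the gripper's body presses on something with over 40 N, if the wrist force passes 120 N, or if a joint passes its speed limit or range.

ROBOT

A 6-joint arm with a two-finger parallel gripper is mounted at the origin on a cart in front of the work surface, level with it; the furniture and walls round the work are solid. World frame = base frame: x ahead of the robot, y to its left, z up, the work surface at z = 0. Lengths are in m, angles in rad, forces in N, time in s.
With the tool pointing down it reaches from about 0.325 to 0.85 m from the base axis. Payload 15.5 kg.
Tool frame: the origin (TCP) lies at the very end of the fingers, on their centre line; the grasp point (between the pads) lies 19 mm behind it; z points along the fingers, y is the line along which they close (so a half turn about z gives the same grasp; the last joint's range is limited). The gripper opens to 91 mm and grips with 3 to 60 N. Pads are 32 mm wide; open, the fingers measure 118 mm over their backs; the gripper's body (76 mm by 178 mm) begins 60 mm behind the grasp point.
Start: joints at [1.097, 0.494, 1.345, -0, 1.302, -0.096], TCP at [0.231, 0.581, 0.214] pointing down, gripper open.
Joint ranges: [-2.91, 2.91], [-0.82, 2.16], [0.22, 2.67], [-1.22, 4.37], [0.12, 2.79], [-3.08, 3.08]. Speed limits (rad/s): [1.89, 1.89, 2.57, 3.01, 3.01, 3.01].

INTERFACE

Orientations are given as a unit quaternion [w, x, y, z].
In Python, from rig import ctrl, cams, status gives the robot as it stands (ctrl), with the cameras (cams) and the readings (status).
- The arm moves only by the tool nudge_tcp, called after "Emit:" as name(argument=value, ...) on one line, values as JSON. Schema: {"type":"object","properties":{"offsets":{"type":"object","properties":{"tx":{"type":"array","items":{"type":"number"},"minItems":1,"maxItems":12},"ty":{"type":"array","items":{"type":"number"},"minItems":1,"maxItems":12},"tz":{"type":"array","items":{"type":"number"},"minItems":1,"maxItems":12},"turn":{"type":"array","items":{"type":"number"},"minItems":1,"maxItems":12},"finger_gap":{"type":"array","items":{"type":"number"},"minItems":1,"maxItems":12}},"additionalProperties":false,"required":["tx","ty","tz","turn","finger_gap"]},"grip_n":{"type":"number"},"only":{"type":"string"},"quiet":{"type":"boolean"},"lines":{"type":"string"}},"required":["offsets"],"additionalProperties":false}. offsets is an object with one list for each field, all of the same length, 1 to 12, a row being the entries at one place: tx, ty, tz (the shift in fractions of the full range, 1 being 1 m), turn (a turn about the tool's z in a scale on which 1.0 is 90 degrees), finger_gap (the finger opening in m); each row is the pose to reach, as a shift and turn from the pose commanded when the call began, along the tool's axes at that moment; what a row does not reach only later rows make up. A row lasts 1/12 s, in which the tool goes at most 0.0417 m and 0.125 rad, less where a joint would pass 70% of its speed; a pose out of reach is approached as far as the arm can. The fingers move at their own pace and stop on an object; grip_n is the grip in N (left out, the last holds). Time passes only in rows, so rows that do not move let the fingers close. The tool returns the time, the measured TCP pose, the force, the opening and the grip force at its end. only (a regular expression) keeps the lines of the reply that match it, lines (a string "A,B") keeps lines A to B, and quiet returns only ok. A shift or turn number past 1, either way, is cut back to 1. Input that does not fit is refused with a message, and nothing moves.
- status.read_state(): the state, without advancing time (a new reading comes with each control period).
- cams.read_camera(name): name is "scene" or "top"; returns a dict with "image" (384x512x3 uint8, red, green, blue), "depth" (384x512 float32, m along the optical axis (not along the pixel's ray), 0 where there is no reading), "K" (3x3 intrinsics, pixels), "extrinsics" (4x4, takes a point from world to camera coordinates). Camera axes: x right, y down, z forward; pixel columns grow to the right and rows downward; lengths in m; the calibration is good to about 2 mm. A picture is of the moment at which its call begins.
- ctrl.close_job(): hands the job in; it is judged then, once.
The state is a dict: "time_s": time; "joints": joint angles; "joint_vel": joint speeds; "joint_torque": joint torques, N m; "ee_pos": TCP position; "tcp_rot": TCP orientation; "ft_force": force on the tool from outside, world axes, zero at the start; "torque": the same for the moment, N m; "width": finger opening in m; "gripper_force": force on a finger pad.
Only numpy, scipy, OpenCV 4.12 (cv2) and the standard library are available. Lean on these libraries where they do the work, as an engineer would, in place of code of your own. Each camera call takes 0.05 s, during which the arm holds its last target. There are 200 camera calls.

## Working session

There is one attempt and no reset: what is moved stays moved. The work goes in short steps, Python scripts to look and compute and a tool call to move; the robot and the scene stay as the last step left them, time stands still between calls to the robot, and variables do not carry over. Pictures are saved under pics/ and viewed, at most 10 in all, crops included, and the job is handed in when it is done.

```bash
ls; mkdir -p pics; python3 - <<'E'
from rig import ctrl, cams, status
import cv2,numpy as np
s=status.read_state();print(s['time_s'],s['ee_pos'],s['tcp_rot'],s['width'],s['ft_force'])
for n in("scene","top"):
    c=cams.read_camera(n);cv2.imwrite(f"pics/{n}0.png",c["image"][:,:,::-1]);np.savez(f"{n}0.npz",**c)
    print(n,c["K"].tolist(),np.round(c["extrinsics"],4).tolist())
E
```

```text
pics
rig.py
0.0 [0.23095745 0.58034494 0.21333266] [-1.76107509e-04  1.88271139e-01  9.82116894e-01 -5.94736490e-04] 0.09082672427076134 [-0.75889596  0.12862408  0.22349707]
scene [[386.9482006686323, 0.0, 257.02949375996263], [0.0, 386.9482006686323, 187.01137234619435], [0.0, 0.0, 1.0]] [[0.5084, -0.8609, -0.02, -0.2825], [-0.6158, -0.3472, -0.7073, 0.4231], [0.602, 0.3719, -0.7066, 0.5598], [0.0, 0.0, 0.0, 1.0]]
top [[402.3528191813904, 0.0, 248.73627421271323], [0.0, 402.3528191813904, 195.51189968034046], [0.0, 0.0, 1.0]] [[-0.0227, -0.9996, 0.0173, 0.0195], [-0.9973, 0.0215, -0.0701, 0.5935], [0.0697, -0.0189, -0.9974, 0.8938], [0.0, 0.0, 0.0, 1.0]]
```

View pics/scene0.png

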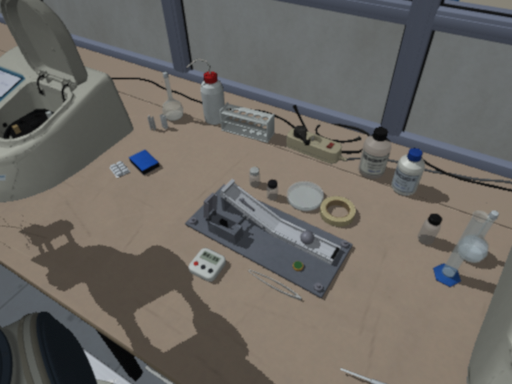

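View pics/top0.png

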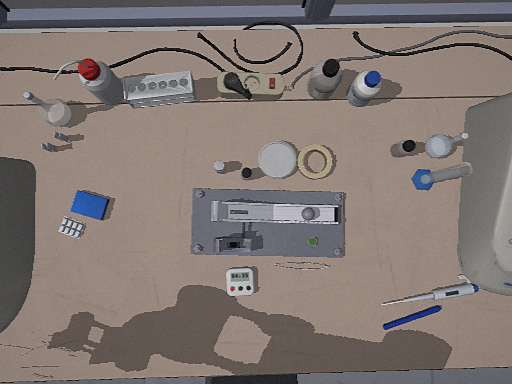

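The scene view shows the ball at about (307,237), the ramp rising to the left and the guard raised near (210,205). In the top view the ball is at (308,213), and the plate spans (192,189) to (345,257). Next I'll fit the tester pose.

```bash
cat > h.py <<'E'
import numpy as np,cv2
def cloud(c):
    d=c["depth"];K=c["K"];E=c["extrinsics"];v,u=np.mgrid[:d.shape[0],:d.shape[1]]
    P=np.stack([(u-K[0,2])/K[0,0]*d,(v-K[1,2])/K[1,1]*d,d],-1)
    W=(P-E[:3,3])@E[:3,:3]; W[d==0]=np.nan; return W
def proj(c,p):
    q=np.atleast_2d(p)@c["extrinsics"][:3,:3].T+c["extrinsics"][:3,3];q=q@c["K"].T;return q[:,:2]/q[:,2:]
def tri(cs,us):
    A=[]
    for c,u in zip(cs,us):
        M=c["K"]@c["extrinsics"][:3];A+=[u[0]*M[2]-M[0],u[1]*M[2]-M[1]]
    A=np.array(A);return np.linalg.lstsq(A[:,:3],-A[:,3],rcond=None)[0]
E
python3 - <<'E'
from h import *
cs={n:dict(np.load(n+"0.npz")) for n in("scene","top")}
for n,c in cs.items():
    W=cloud(c);g=c["image"].astype(int)
    m=np.zeros(W.shape[:2],bool)
    if n=="top": m[183:262,185:352]=1
    else: m[175:295,180:356]=1
    tab=m&(abs(W[...,2])<.004);print(n,"table z",np.nanmedian(W[...,2][tab]))
    # plate by z 7..13 and darkish grey
    sat=g.max(-1)-g.min(-1)
    pl=m&(W[...,2]>.0055)&(W[...,2]<.0145)&(sat<30)
    k,l,st,_=cv2.connectedComponentsWithStats(pl.astype(np.uint8)); i=1+st[1:,4].argmax()
    P=W[l==i];print(n,"plate n",len(P),"z",np.median(P[:,2]))
    r=cv2.minAreaRect((P[:,:2]*1000).astype(np.float32));print(r,cv2.boxPoints(r).tolist())
    cv2.imwrite(f"pics/{n}c.png",cv2.resize(c["image"][180:265,185:355,::-1] if n=="top" else c["image"][170:300,180:360,::-1],None,fx=4.4,fy=4.4,interpolation=cv2.INTER_CUBIC))
E
```

```text
scene table z -0.0009890718439231365
scene plate n 4570 z 0.009423836535124887
((531.8284912109375, -38.23077392578125), (348.2239074707031, 153.35694885253906), 87.35542297363281) [[447.1981201171875, -208.6193389892578], [600.3917236328125, -215.6952667236328], [616.4588623046875, 132.1577911376953], [463.2652587890625, 139.2337188720703]]
top table z -0.0008783701588717943
top plate n 6513 z 0.009478896129560134
((532.0567016601562, -34.33587646484375), (347.4057312011719, 150.03369140625), 87.35008239746094) [[449.0892028808594, -204.3847198486328], [598.9624633789062, -211.32127380371094], [615.024169921875, 135.7129669189453], [465.15093994140625, 142.64952087402344]]
```

View pics/topc.png

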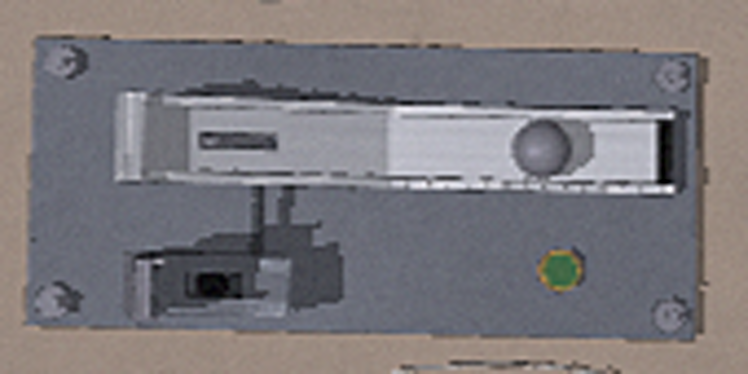

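View pics/scenec.png

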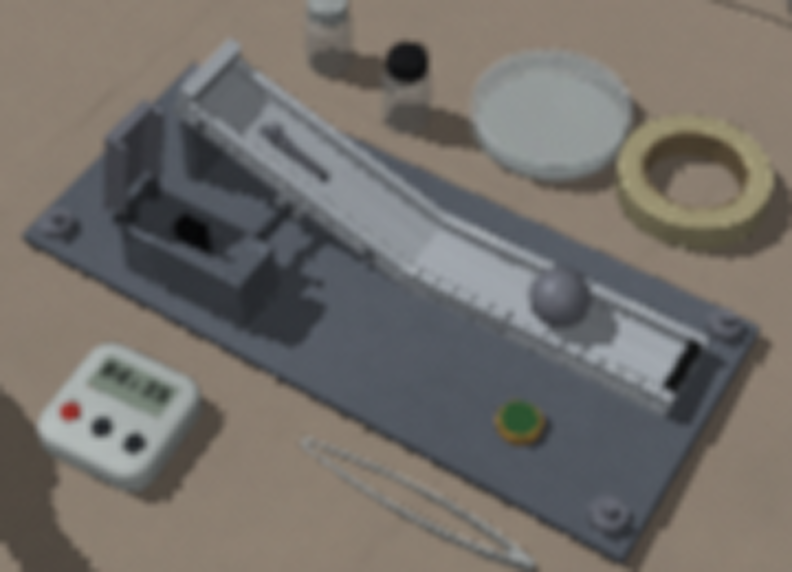

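Both crops show the ball in the run-out, at (543,148) in the top crop and (559,296) in the scene crop, with the guard standing about upright at the left end of the housing. I'll triangulate the ball, screws and level, and profile the guard.

```bash
python3 - <<'E'
from h import *
S,T=[dict(np.load(n+"0.npz")) for n in("scene","top")]
t=lambda u,v:(u/4.4+185-.4,v/4.4+180-.4); s=lambda u,v:(u/4.4+180-.4,v/4.4+170-.4)
for n,a,b in [("ball",(543,148),(559,296)),("scr_upnear",(55,299),(57,226)),("scr_lownear",(671,316),(612,515)),("scr_lowfar",(672,75),(727,325)),("level",(560,270),(520,420))]:
    p=tri([S,T],[s(*b),t(*a)]);print(n,np.round(p*1000,1),"err",np.round(proj(S,p)[0]-s(*b),1),np.round(proj(T,p)[0]-t(*a),1))
xt=np.array([.0462,.9989]);yt=np.array([-.9989,.0462]);O=np.array([.5543,-.029])
for n,c in(("S",S),("T",T)):
    W=cloud(c).reshape(-1,3);W=W[~np.isnan(W[:,0])]
    q=np.c_[(W[:,:2]-O)@xt,(W[:,:2]-O)@yt,W[:,2]]*1000
    h=q[(q[:,0]>20)&(q[:,0]<166)&(q[:,1]>45)&(q[:,1]<97)&(q[:,2]>20)]
    print(n,"housing top",np.round(np.percentile(h[(abs(h[:,2]-46)<4)],[1,50,99],axis=0),1).tolist())
    for z in range(50,130,8):
        g=h[(h[:,2]>=z)&(h[:,2]<z+8)]
        if len(g):print(z,len(g),np.round(np.percentile(g[:,:2],[5,50,95],axis=0),0).tolist())
    st=q[(abs(q[:,1])<16)&(q[:,0]>80)&(q[:,0]<140)&(q[:,2]>68)]
    print("stop",len(st),np.round(np.percentile(st,[2,50,98],axis=0),1).tolist() if len(st) else 0)
    for x in(20,40,60,80):
        r=q[(abs(q[:,0]-x)<3)&(abs(q[:,1])<30)&(q[:,2]>20)&(q[:,2]<70)];f=r[abs(r[:,1])<10]
        print(x,"floor",np.round(np.median(f[:,2]),1),"exp",round(16+(x+20)*.364,1),"ywid",np.round(np.percentile(r[:,1],[2,98]),1))
    b=q[(abs(q[:,1])<16)&(q[:,0]<-30)&(q[:,0]>-150)&(q[:,2]>28)];print("ball",len(b),b.max(0),b.min(0),np.median(b,0))
E
```

```text
ball [ 550.5 -126.    30.8] err [-0.2  0. ] [ 0.1 -0.1]
scr_upnear [478.5 126.2   9.4] err [-0.  0.] [ 0. -0.]
scr_lownear [ 463.2 -193.3   13.9] err [-0.8  0.1] [ 0.5 -0.3]
scr_lowfar [ 588.  -198.8   12. ] err [-0.6  0.1] [ 0.5 -0.3]
level [ 488.  -136.1   13.8] err [-0.5  0.1] [ 0.4 -0.2]
S housing top [[27.7, 57.4, 42.4], [60.2, 74.8, 45.2], [99.8, 87.6, 49.7]]
50 75 [[61.0, 59.0], [97.0, 72.0], [108.0, 87.0]]
58 26 [[96.0, 58.0], [102.0, 64.0], [107.0, 87.0]]
66 28 [[94.0, 59.0], [103.0, 67.0], [105.0, 87.0]]
74 33 [[93.0, 58.0], [99.0, 68.0], [104.0, 88.0]]
82 30 [[91.0, 58.0], [98.0, 66.0], [102.0, 88.0]]
90 34 [[90.0, 58.0], [97.0, 72.0], [102.0, 87.0]]
98 24 [[88.0, 59.0], [93.0, 86.0], [100.0, 87.0]]
106 53 [[90.0, 58.0], [96.0, 73.0], [101.0, 87.0]]
stop 51 [[100.2, -14.7, 70.9], [102.9, 1.3, 79.9], [107.1, 14.4, 82.7]]
20 floor 31.2 exp 30.6 ywid [-20.7  21.5]
40 floor 37.1 exp 37.8 ywid [-19.4  26.8]
60 floor 47.0 exp 45.1 ywid [-20.2  22.6]
80 floor 52.1 exp 52.4 ywid [-19.4  21.5]
ball 150 [-85.79763929  15.23443179  46.12058882] [-113.69668348  -10.62950581   28.11855
[... 204 characters left out ...]
69.0], [112.0, 79.0]]
66 4 [[111.0, 78.0], [111.0, 82.0], [111.0, 86.0]]
74 3 [[109.0, 58.0], [109.0, 60.0], [109.0, 62.0]]
82 14 [[97.0, 65.0], [108.0, 77.0], [109.0, 85.0]]
90 1 [[96.0, 57.0], [96.0, 57.0], [96.0, 57.0]]
98 12 [[96.0, 57.0], [105.0, 60.0], [106.0, 71.0]]
106 55 [[96.0, 59.0], [101.0, 73.0], [105.0, 85.0]]
stop 88 [[104.4, -14.0, 68.8], [110.3, 0.9, 79.6], [116.1, 15.8, 83.9]]
20 floor 29.4 exp 30.6 ywid [-20.1  19.7]
40 floor 36.3 exp 37.8 ywid [-19.3  20.3]
60 floor 45.4 exp 45.1 ywid [-20.6  20.7]
80 floor 51.2 exp 52.4 ywid [-19.8  21.1]
ball 144 [-80.44867682  14.74920103  49.14671489] [-109.72768069  -14.67186152   28.5047223 ] [-94.06680643  -0.50123155  40.6665383 ]
```

```bash
cat >> h.py <<'E'
from scipy.spatial.transform import Rotation as R
xt=np.array([.0462,.9989]);yt=np.array([-.9989,.0462]);O=np.array([.5543,-.029])
def where(s):
    d=s["ee_pos"][:2]-O;return np.round(np.r_[d@xt,d@yt,s["ee_pos"][2]]*1000,1)
def delta(s,tx,ty,z):
    "tool-axes shift and turn to tester x,y (mm), height z (mm), tool y along channel"
    M=R.from_quat(np.roll(s["tcp_rot"],-1));p=np.r_[O+(tx*xt+ty*yt)/1000,z/1000]
    yl=M.inv().apply(np.r_[xt,0]);return np.round(M.inv().apply(p-s["ee_pos"]),4),round(-np.arctan2(yl[0],yl[1]),4)
E
python3 -c "
from h import *;from rig import ctrl, cams, status
s=status.read_state();print(where(s),delta(s,-137.5,0,213),delta(s,-137.5,0,28))"
```

```text
[593.8 351.1 213.4] (array([-0.5707, -0.5766,  0.001 ]), np.float64(-0.3326)) (array([-0.5707, -0.5764,  0.186 ]), np.float64(-0.3326))
```

Careful with the scale: turns go in shares of 90 degrees. That gives: -0.3326 rad / 1.5708 = -0.2117.

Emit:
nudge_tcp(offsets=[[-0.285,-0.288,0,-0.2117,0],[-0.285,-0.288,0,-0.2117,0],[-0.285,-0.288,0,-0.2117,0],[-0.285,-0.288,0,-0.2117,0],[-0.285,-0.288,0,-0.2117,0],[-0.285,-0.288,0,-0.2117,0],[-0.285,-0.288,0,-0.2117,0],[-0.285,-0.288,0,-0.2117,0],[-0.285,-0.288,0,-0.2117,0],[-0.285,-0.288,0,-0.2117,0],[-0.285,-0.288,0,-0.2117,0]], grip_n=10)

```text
refused: offsets: the value is not of type 'object' (schema: type "object"). Nothing was moved.
```

Wrong form. The message asks for an object with one list for each field, so I'll send the same numbers that way.

Emit:
nudge_tcp(offsets={"tx":[-0.285,-0.285,-0.285,-0.285,-0.285,-0.285,-0.285,-0.285,-0.285,-0.285,-0.285],"ty":[-0.288,-0.288,-0.288,-0.288,-0.288,-0.288,-0.288,-0.288,-0.288,-0.288,-0.288],"tz":[0,0,0,0,0,0,0,0,0,0,0],"turn":[-0.2117,-0.2117,-0.2117,-0.2117,-0.2117,-0.2117,-0.2117,-0.2117,-0.2117,-0.2117,-0.2117],"finger_gap":[0,0,0,0,0,0,0,0,0,0,0]}, grip_n=10)

```text
time_s: 1.02
ee_pos: [0.3911, 0.2033, 0.2139]
tcp_rot: [0.0, 0.025, 1.0, -0.001]
ft_force: [-0.6, 0.5, 0.2]
width: 0.0211
gripper_force: 0.0
```

```bash
python3 -c "
from h import *;from rig import ctrl, cams, status
s=status.read_state();print(where(s),delta(s,-137.5,0,213),delta(s,-137.5,0,28))"
```

```text
[224.5 173.8 213.9] (array([-0.1752, -0.3613,  0.0014]), np.float64(-0.0038)) (array([-0.1751, -0.3611,  0.1864]), np.float64(-0.0038))
```

To row units: -0.004 rad / 1.5708 = -0.0025.

Emit:
nudge_tcp(offsets={"tx":[-0.175,-0.175,-0.175,-0.175,-0.175,-0.175,-0.175,-0.175,-0.175,-0.175,-0.175,-0.175],"ty":[-0.361,-0.361,-0.361,-0.361,-0.361,-0.361,-0.361,-0.361,-0.361,-0.361,-0.361,-0.361],"tz":[0,0,0,0,0,0,0,0,0,0,0,0],"turn":[-0.0025,-0.0025,-0.0025,-0.0025,-0.0025,-0.0025,-0.0025,-0.0025,-0.0025,-0.0025,-0.0025,-0.0025],"finger_gap":[0,0,0,0,0,0,0,0,0,0,0,0]})

```text
time_s: 2.02
ee_pos: [0.5477, -0.1619, 0.2132]
tcp_rot: [-0.0, 0.022, 1.0, 0.0]
ft_force: [-0.7, 0.7, -0.2]
width: 0.0007
gripper_force: 0.0
```

```bash
python3 -c "
from h import *;from rig import ctrl, cams, status
s=status.read_state();print(where(s),delta(s,-137.5,0,60),delta(s,-137.5,0,28))
c=cams.read_camera('scene');np.savez('s1.npz',**c);t=cams.read_camera('top');np.savez('t1.npz',**t)
a=cv2.resize(c['image'][110:310,170:390],None,fx=1.8,fy=1.8);b=cv2.resize(t['image'][130:330,190:410],None,fx=1.8,fy=1.8)
cv2.imwrite('pics/p1.png',np.hstack([a,b])[:,:,::-1])"
```

```text
[-133.1    0.5  213.2] (array([-0.0006, -0.0045,  0.1532]), np.float64(0.0021)) (array([-0.0006, -0.0045,  0.1852]), np.float64(0.0021))
```

View pics/p1.png

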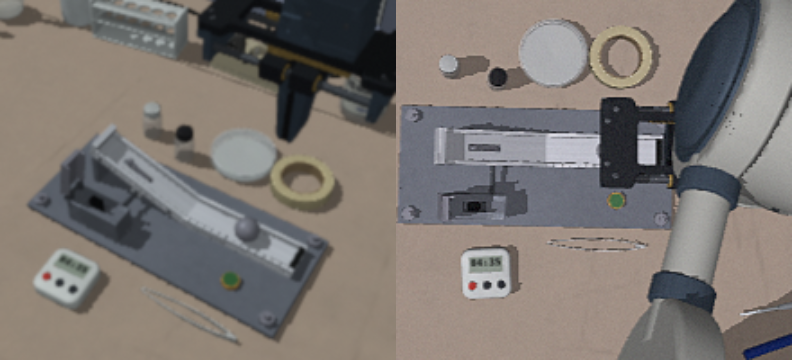

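The tool is over the run-out's low end and clear of everything. The fingertip is at scene crop (285,130) and the ball is still at (248,228). I'll go down behind the ball.

Emit:
nudge_tcp(offsets={"tx":[0,0,0,0,0,0],"ty":[0,0,0,0,0,0],"tz":[0.041,0.082,0.12,0.145,0.145,0.145],"turn":[0,0,0,0,0,0],"finger_gap":[0,0,0,0,0,0]})

```text
time_s: 2.62
ee_pos: [0.5468, -0.1597, 0.0688]
tcp_rot: [-0.001, 0.021, 1.0, 0.0]
ft_force: [0.0, 0.2, -0.5]
width: 0.0003
gripper_force: 0.0
```

```bash
python3 -c "
from h import *;from rig import ctrl, cams, status
s=status.read_state();print(where(s),delta(s,-137.5,0,28))
c=cams.read_camera('scene');np.savez('s2.npz',**c)
cv2.imwrite('pics/p2.png',cv2.resize(c['image'][150:290,220:380],None,fx=4,fy=4,interpolation=2)[:,:,::-1])"
```

```text
[-130.9    1.4   68.8] (array([-0.0015, -0.0066,  0.0408]), np.float64(0.0051))
```

View pics/p2.png

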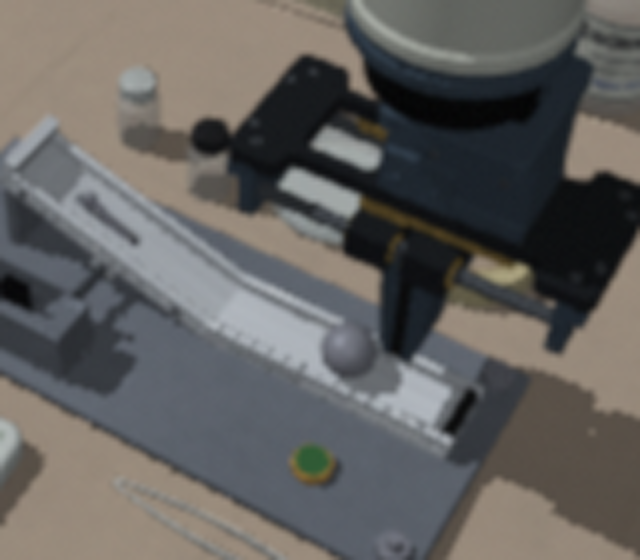

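The closed finger hangs behind (uphill-free side of) the ball. Its tip is at (400,350) and the ball is at (348,350). I'll correct the offset and go down.

To row units: 0.005 rad / 1.5708 = 0.0032.

Emit:
nudge_tcp(offsets={"tx":[-0.001,-0.001,-0.001,-0.001,-0.001,-0.001],"ty":[-0.006,-0.006,-0.006,-0.006,-0.006,-0.006],"tz":[0,0.015,0.03,0.038,0.038,0.038],"turn":[0.0032,0.0032,0.0032,0.0032,0.0032,0.0032],"finger_gap":[0,0,0,0,0,0]})

```text
time_s: 3.17
ee_pos: [0.5487, -0.1673, 0.0318]
tcp_rot: [0.0, 0.024, 1.0, -0.0]
ft_force: [-0.3, 0.5, 0.1]
width: 0.0004
gripper_force: 0.0
```

```bash
python3 -c "
from h import *;from rig import ctrl, cams, status
s=status.read_state();print(where(s),delta(s,-137.5,0,28),s['ft_force'])"
```

```text
[-138.4   -0.8   31.8] (array([0.0008, 0.0009, 0.0038]), np.float64(-0.0011)) [-0.32006237  0.54565563  0.14283769]
```

Emit:
nudge_tcp(offsets={"tx":[0,0,0,0,0,0,0,0,0,0,0,0],"ty":[0,0.002,0.004,0.006,0.008,0.01,0.0115,0.013,0.0145,0.016,0.0175,0.019],"tz":[0.003,0.003,0.003,0.003,0.003,0.003,0.003,0.003,0.003,0.003,0.003,0.003],"turn":[0,0,0,0,0,0,0,0,0,0,0,0],"finger_gap":[0,0,0,0,0,0,0,0,0,0,0,0]})

```text
time_s: 4.17
ee_pos: [0.5492, -0.1479, 0.0279]
tcp_rot: [-0.0, 0.024, 1.0, 0.0]
ft_force: [0.2, -0.3, -0.9]
width: 0.0008
gripper_force: 0.1
```

```bash
python3 -c "
from h import *;from rig import ctrl, cams, status
s=status.read_state();print(where(s),s['ft_force'])
c=cams.read_camera('scene');np.savez('s3.npz',**c)
cv2.imwrite('pics/p3.png',cv2.resize(c['image'][190:280,250:370],None,fx=6,fy=6,interpolation=2)[:,:,::-1])"
```

```text
[-119.    -0.4   27.9] [ 0.24367131 -0.28694398 -0.87394266]
```

View pics/p3.png

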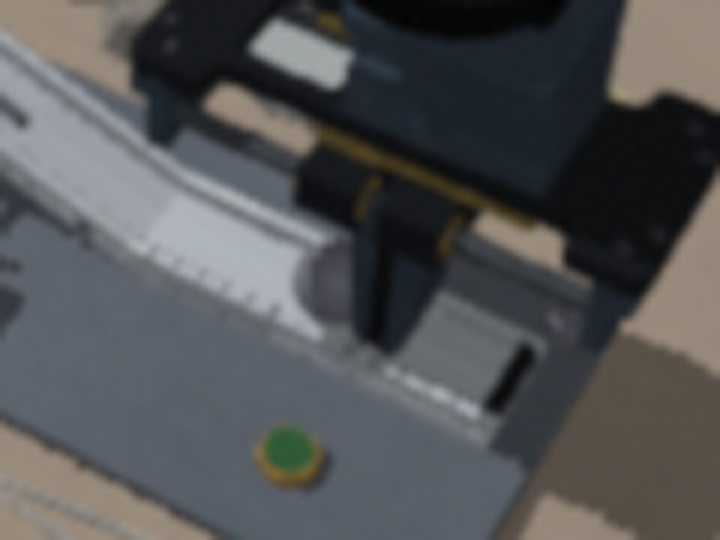

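The finger's leading face is right at the ball, whose left edge at (298,290) is almost unmoved. I'll push steadily at 2 mm per row along the level part.

Emit:
nudge_tcp(offsets={"tx":[0,0,0,0,0,0,0,0,0,0,0,0],"ty":[0.0015,0.003,0.005,0.007,0.009,0.011,0.013,0.015,0.017,0.019,0.021,0.023],"tz":[0,0,0,0,0,0,0,0,0,0,0,0],"turn":[0,0,0,0,0,0,0,0,0,0,0,0],"finger_gap":[0,0,0,0,0,0,0,0,0,0,0,0]})

```text
time_s: 5.22
ee_pos: [0.5503, -0.1249, 0.0279]
tcp_rot: [-0.0, 0.024, 1.0, -0.0]
ft_force: [0.4, -0.7, -0.5]
width: 0.0004
gripper_force: 0.0
```

Emit:
nudge_tcp(offsets={"tx":[0,0,0,0,0,0,0,0,0,0,0,0],"ty":[0.002,0.004,0.006,0.008,0.01,0.012,0.014,0.016,0.018,0.02,0.022,0.024],"tz":[0,0,0,0,0,0,0,0,0,0,0,0],"turn":[0,0,0,0,0,0,0,0,0,0,0,0],"finger_gap":[0,0,0,0,0,0,0,0,0,0,0,0]})

```text
time_s: 6.22
ee_pos: [0.5514, -0.1009, 0.0279]
tcp_rot: [-0.0, 0.024, 1.0, -0.0]
ft_force: [-0.7, -1.0, 0.9]
width: 0.0004
gripper_force: 0.0
```

```bash
python3 -c "
from h import *;from rig import ctrl, cams, status
s=status.read_state();print(where(s),s['ft_force'])
c=cams.read_camera('scene');np.savez('s4.npz',**c)
cv2.imwrite('pics/p4.png',cv2.resize(c['image'][170:270,230:350],None,fx=6,fy=6,interpolation=2)[:,:,::-1])"
```

```text
[-71.9  -0.4  27.9] [-0.653237   -1.00957676  0.90443484]
```

View pics/p4.png

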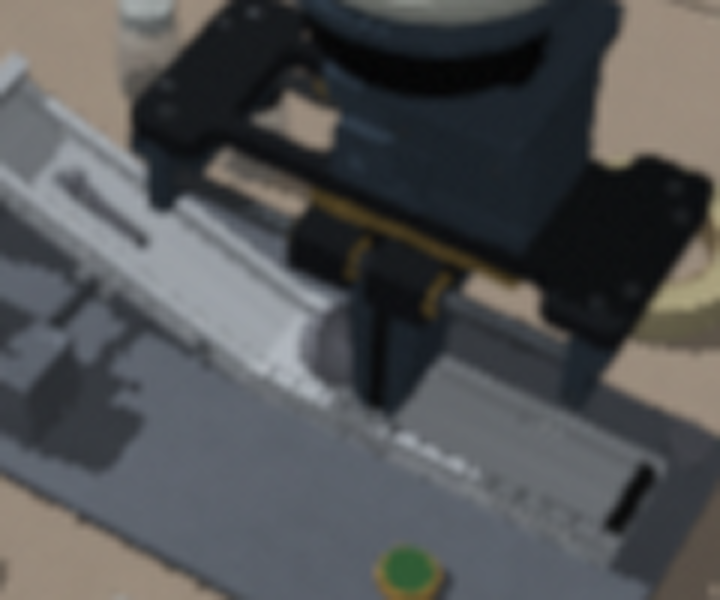

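The ball rides against the finger, with its left edge at (302,345). I'll compute the offset from TCP to ball centre.

```bash
python3 -c "
from h import *
c=dict(np.load('s4.npz'));c0=dict(np.load('scene0.npz'))
f=lambda c,x:proj(c,np.r_[O+x/1000*xt,.031])[0]
print('start ball',f(c0,-97),'seen 306.6,236.9')
for d in(18,20,22,24,26,28):print(d,f(c,-71.9+d)-[230,170],(f(c,-71.9+d)-[230,170])*6)
g=c['image'][222:232,270:300].astype(int).mean(-1);print(np.round(g.mean(0)))
g=c0['image'][232:242,290:322].astype(int).mean(-1);print(np.round(g.mean(0)))
W=cloud(c);q=(W[...,:2]-O)@xt*1000;y=(W[...,:2]-O)@yt*1000
m=(abs(y)<14)&(W[...,2]>.030)&(W[...,2]<.05)&(q>-75)&(q<-20);print(np.round(np.sort(q[m])[-8:],1),m.sum())"

```

```text
start ball [306.32773867 237.04288067] seen 306.6,236.9
18 [58.69588293 58.56040727] [352.17529761 351.3624436 ]
20 [57.89523572 58.17522554] [347.37141433 349.05135322]
22 [57.09610906 57.79077532] [342.57665434 346.74465194]
24 [56.29849861 57.40705455] [337.79099168 344.44232729]
26 [55.50240008 57.02406113] [333.01440048 342.1443668 ]
28 [54.70780916 56.64179301] [328.24685498 339.85075809]
[154. 159. 163. 164. 166. 167. 170. 174. 175. 166. 140. 116.  98.  81.
  74.  74.  75.  71.  54.  37.  33.  27.  16.  14.  22.  30.  32.  31.
  30.  27.]
[155. 155. 159. 163. 163. 160. 160. 164. 164. 159. 137. 109. 102. 104.
 109. 109. 105. 100.  95.  88.  81.  73.  70.  80.  97. 106. 107. 107.
 109. 112. 113. 111.]
[-39.6 -39.1 -38.3 -37.3 -37.1 -36.8 -36.1 -35.8] 83
```

Emit:
nudge_tcp(offsets={"tx":[0,0,0,0,0,0,0,0,0,0,0,0],"ty":[0.002,0.004,0.006,0.008,0.01,0.012,0.014,0.016,0.018,0.02,0.022,0.024],"tz":[0,0,0,0,0,0,0,0,0,0,0,0],"turn":[0,0,0,0,0,0,0,0,0,0,0,0],"finger_gap":[0,0,0,0,0,0,0,0,0,0,0,0]})

```text
time_s: 7.27
ee_pos: [0.5526, -0.0769, 0.0279]
tcp_rot: [-0.0, 0.024, 1.0, 0.0]
ft_force: [0.6, -0.3, 0.3]
width: 0.0002
gripper_force: 0.1
```

Emit:
nudge_tcp(offsets={"tx":[0,0,0,0,0,0,0,0,0,0,0,0],"ty":[0.002,0.004,0.006,0.008,0.01,0.012,0.014,0.016,0.018,0.02,0.022,0.024],"tz":[-0.0002,-0.0009,-0.0016,-0.0023,-0.003,-0.0038,-0.0045,-0.0052,-0.006,-0.0067,-0.0074,-0.0081],"turn":[0,0,0,0,0,0,0,0,0,0,0,0],"finger_gap":[0,0,0,0,0,0,0,0,0,0,0,0]})

```text
time_s: 8.27
ee_pos: [0.5537, -0.053, 0.0361]
tcp_rot: [-0.0, 0.024, 1.0, -0.0]
ft_force: [-0.4, -0.2, 0.5]
width: 0.0003
gripper_force: 0.6
```

```bash
python3 -c "
from h import *;from rig import ctrl, cams, status
s=status.read_state();print(where(s),s['ft_force'])
c=cams.read_camera('scene');np.savez('s5.npz',**c)
cv2.imwrite('pics/p5.png',cv2.resize(c['image'][150:250,200:320],None,fx=6,fy=6,interpolation=2)[:,:,::-1])"
```

```text
[-24.   -0.5  36.1] [-0.36602745 -0.2218464   0.46223662]
```

View pics/p5.png

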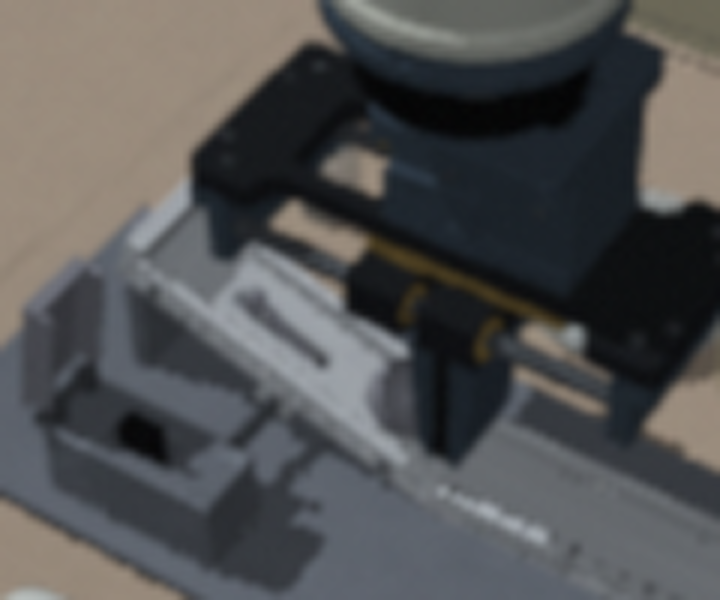

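The ball is on the ramp against the finger at (395,395). I'll check how high the gripper's left leg at (225,240) is before it passes the top stop.

```bash
python3 -c "
from h import *
c=dict(np.load('s5.npz'));W=cloud(c)
q=np.dstack([(W[...,:2]-O)@xt*1000,(W[...,:2]-O)@yt*1000,W[...,2]*1000])
for v in range(186,198,2):print(v,np.round(q[v,235:241]).astype(int).tolist())
q=q.reshape(-1,3);m=(abs(q[:,1])<45)&(q[:,0]>30)&(q[:,0]<130)&(q[:,2]>86);p=q[m];print(len(p))
for x in range(30,130,10):
  a=p[(p[:,0]>=x)&(p[:,0]<x+10)]
  if len(a):print(x,len(a),np.round(np.percentile(a[:,2],[0,5,50])))"

```

```text
186 [[55, 37, 134], [51, 39, 138], [50, 38, 138], [49, 35, 137], [48, 34, 136], [47, 31, 135]]
188 [[54, 39, 131], [53, 38, 131], [48, 39, 135], [49, 36, 131], [48, 34, 130], [46, 32, 130]]
190 [[55, 38, 124], [52, 39, 126], [49, 39, 128], [49, 36, 126], [48, 34, 124], [49, 29, 120]]
192 [[94, -10, 56], [53, 39, 120], [50, 38, 121], [48, 38, 123], [48, 35, 119], [48, 31, 117]]
194 [[89, -3, 58], [89, -6, 55], [88, -8, 53], [85, -8, 56], [84, -11, 54], [82, -12, 53]]
196 [[86, 2, 57], [85, -1, 55], [83, -1, 56], [83, -5, 53], [81, -7, 52], [79, -8, 52]]
717
30 247 [125. 130. 156.]
40 256 [114. 118. 156.]
50 165 [115. 127. 156.]
60 49 [141. 147. 157.]
```

Emit:
nudge_tcp(offsets={"tx":[0,0,0,0,0,0,0,0,0,0,0,0],"ty":[0.002,0.004,0.006,0.008,0.01,0.012,0.014,0.016,0.018,0.02,0.022,0.024],"tz":[-0.0007,-0.0015,-0.0022,-0.0029,-0.0036,-0.0044,-0.0051,-0.0058,-0.0066,-0.0073,-0.008,-0.0087],"turn":[0,0,0,0,0,0,0,0,0,0,0,0],"finger_gap":[0,0,0,0,0,0,0,0,0,0,0,0]})

```text
time_s: 9.32
ee_pos: [0.5548, -0.029, 0.0448]
tcp_rot: [0.0, 0.024, 1.0, -0.0]
ft_force: [0.5, -0.2, 0.4]
width: 0.0004
gripper_force: 0.6
```

Emit:
nudge_tcp(offsets={"tx":[0,0,0,0,0,0,0,0,0,0,0,0],"ty":[0.002,0.004,0.006,0.008,0.01,0.012,0.014,0.016,0.018,0.02,0.022,0.024],"tz":[-0.0007,-0.0015,-0.0022,-0.0029,-0.0036,-0.0044,-0.0051,-0.0058,-0.0066,-0.0073,-0.008,-0.0087],"turn":[0,0,0,0,0,0,0,0,0,0,0,0],"finger_gap":[0,0,0,0,0,0,0,0,0,0,0,0]})

```text
time_s: 10.32
ee_pos: [0.5559, -0.005, 0.0535]
tcp_rot: [0.0, 0.024, 1.0, -0.0]
ft_force: [0.1, -1.2, 0.3]
width: 0.0007
gripper_force: 0.7
```

Emit:
nudge_tcp(offsets={"tx":[0,0,0,0,0,0,0,0,0,0,0,0],"ty":[0.0015,0.003,0.0045,0.006,0.0075,0.009,0.0105,0.012,0.0135,0.015,0.0165,0.018],"tz":[-0.0005,-0.0011,-0.0016,-0.0022,-0.0027,-0.0033,-0.0038,-0.0044,-0.0049,-0.0055,-0.006,-0.0066],"turn":[0,0,0,0,0,0,0,0,0,0,0,0],"finger_gap":[0,0,0,0,0,0,0,0,0,0,0,0]})

```text
time_s: 11.32
ee_pos: [0.5568, 0.0129, 0.0601]
tcp_rot: [0.0, 0.024, 1.0, -0.0]
ft_force: [0.8, -1.2, -0.9]
width: 0.0005
gripper_force: 0.6
```

```bash
python3 -c "
from h import *;from rig import ctrl, cams, status
s=status.read_state();print(where(s),s['ft_force'])
c=cams.read_camera('scene');np.savez('s6.npz',**c)
cv2.imwrite('pics/p6.png',cv2.resize(c['image'][150:250,180:300],None,fx=6,fy=6,interpolation=2)[:,:,::-1])"
```

```text
[42.  -0.6 60.1] [ 0.8482434  -1.23614397 -0.85362779]
```

View pics/p6.png

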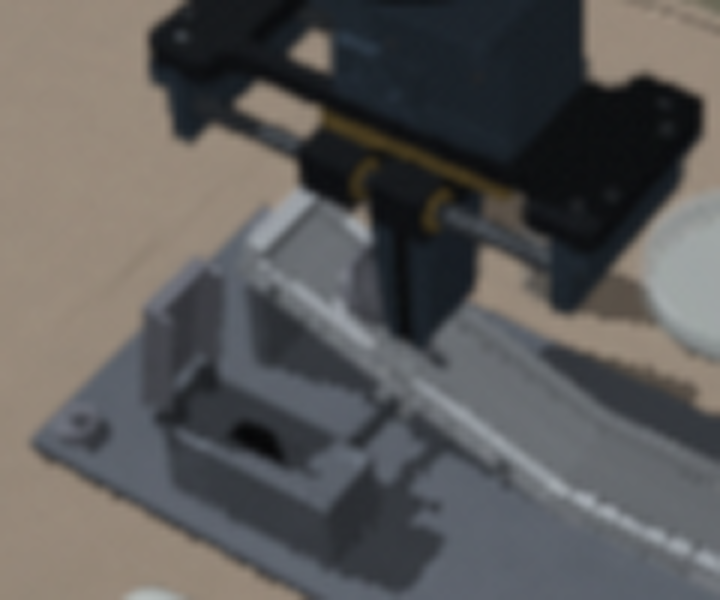

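The ball, at about (370,270), is still held by the finger and is on the catch's slope. I'll go on slowly, watching the force.

Emit:
nudge_tcp(offsets={"tx":[0,0,0,0,0,0,0,0,0,0,0,0],"ty":[0.0012,0.0024,0.0036,0.0048,0.006,0.0072,0.0084,0.0096,0.0108,0.012,0.0132,0.0144],"tz":[-0.0004,-0.0009,-0.0013,-0.0017,-0.0022,-0.0026,-0.0031,-0.0035,-0.0039,-0.0044,-0.0048,-0.0052],"turn":[0,0,0,0,0,0,0,0,0,0,0,0],"finger_gap":[0,0,0,0,0,0,0,0,0,0,0,0]})

```text
time_s: 12.37
ee_pos: [0.5575, 0.0273, 0.0653]
tcp_rot: [0.0, 0.024, 1.0, 0.0]
ft_force: [-0.4, -1.2, 0.3]
width: 0.0007
gripper_force: 0.6
```

Emit:
nudge_tcp(offsets={"tx":[0,0,0,0,0,0],"ty":[0.001,0.002,0.003,0.004,0.005,0.006],"tz":[-0.0004,-0.0007,-0.0011,-0.0015,-0.0018,-0.0022],"turn":[0,0,0,0,0,0],"finger_gap":[0,0,0,0,0,0]})

```text
time_s: 12.87
ee_pos: [0.5577, 0.0332, 0.0674]
tcp_rot: [-0.0, 0.024, 1.0, -0.0]
ft_force: [-0.1, -0.8, 0.5]
width: 0.0007
gripper_force: 0.5
```

```bash
python3 -c "
from h import *;from rig import ctrl, cams, status
s=status.read_state();print(where(s),s['ft_force'])
for i in range(4):
  c=cams.read_camera('scene');s=status.read_state();print(s['ft_force'].round(2),where(s))"
```

```text
[62.3 -0.6 67.4] [-0.06112819 -0.79082116  0.47807881]
[0.01 0.59 0.7 ] [62.5 -0.6 67.5]
[-0.22 -1.39  0.33] [62.4 -0.6 67.5]
[ 0.36 -0.51  0.73] [62.4 -0.6 67.4]
[-0.13 -0.6   0.63] [62.3 -0.5 67.4]
```

Emit:
nudge_tcp(offsets={"tx":[0,0,0,0],"ty":[0.0008,0.0016,0.0024,0.0032],"tz":[-0.0003,-0.0006,-0.0009,-0.0012],"turn":[0,0,0,0],"finger_gap":[0,0,0,0]})

```text
time_s: 13.4
ee_pos: [0.5579, 0.0361, 0.0686]
tcp_rot: [-0.0, 0.024, 1.0, -0.0]
ft_force: [-0.3, -9.0, -0.5]
width: 0.0002
gripper_force: 4.4
```

Emit:
nudge_tcp(offsets={"tx":[0,0],"ty":[0.0008,0.0016],"tz":[0,0],"turn":[0,0],"finger_gap":[0,0]})

```text
time_s: 13.57
ee_pos: [0.558, 0.0367, 0.0687]
tcp_rot: [0.0, 0.023, 1.0, -0.001]
ft_force: [-1.3, -19.6, 2.8]
width: 0.0006
gripper_force: 10.3
```

```bash
python3 -c "
from h import *;from rig import ctrl, cams, status
s=status.read_state();print(where(s),s['ft_force'])
F=[]
for i in range(4):
  c=cams.read_camera('scene');s=status.read_state();F.append(s['ft_force'])
print(np.mean(F,0),where(s))"
```

```text
[65.8 -0.7 68.7] [ -1.33661762 -19.57719726   2.80396781]
[ -0.53647858 -16.6476333    1.74364169] [65.7 -0.7 68.7]
```

The force of 17 N at tester x of about 65.8 shows the ball is on the stop. I'll back off slowly so it settles on the catch.

Emit:
nudge_tcp(offsets={"tx":[0,0,0,0,0,0,0,0,0,0,0,0],"ty":[-0.001,-0.002,-0.003,-0.004,-0.005,-0.006,-0.007,-0.008,-0.009,-0.01,-0.011,-0.012],"tz":[0,0.0002,0.0005,0.0009,0.0013,0.0016,0.002,0.0023,0.0027,0.0031,0.0034,0.0038],"turn":[0,0,0,0,0,0,0,0,0,0,0,0],"finger_gap":[0,0,0,0,0,0,0,0,0,0,0,0]})

```text
time_s: 14.77
ee_pos: [0.5574, 0.0259, 0.0648]
tcp_rot: [-0.0, 0.024, 1.0, 0.0]
ft_force: [-0.5, -0.7, 0.4]
width: 0.0007
gripper_force: 0.0
```

Emit:
nudge_tcp(offsets={"tx":[0,0,0,0,0,0],"ty":[-0.001,-0.002,-0.003,-0.004,-0.005,-0.005],"tz":[0.0003,0.0006,0.001,0.0014,0.0018,0.0018],"turn":[0,0,0,0,0,0],"finger_gap":[0,0,0,0,0,0]})

```text
time_s: 15.27
ee_pos: [0.5571, 0.0208, 0.0629]
tcp_rot: [-0.0, 0.024, 1.0, -0.0]
ft_force: [0.6, 0.1, 0.5]
width: 0.0006
gripper_force: 0.0
```

```bash
python3 -c "
from h import *;from rig import ctrl, cams, status
F=[]
for i in range(4):
  c=cams.read_camera('scene');s=status.read_state();F.append(s['ft_force'])
print(np.mean(F,0),where(s))
cv2.imwrite('pics/p7.png',cv2.resize(c['image'][150:250,180:300],None,fx=6,fy=6,interpolation=2)[:,:,::-1])"
```

```text
[-0.03616188 -0.07668445 -0.28078472] [50.1 -0.6 63. ]
```

View pics/p7.png

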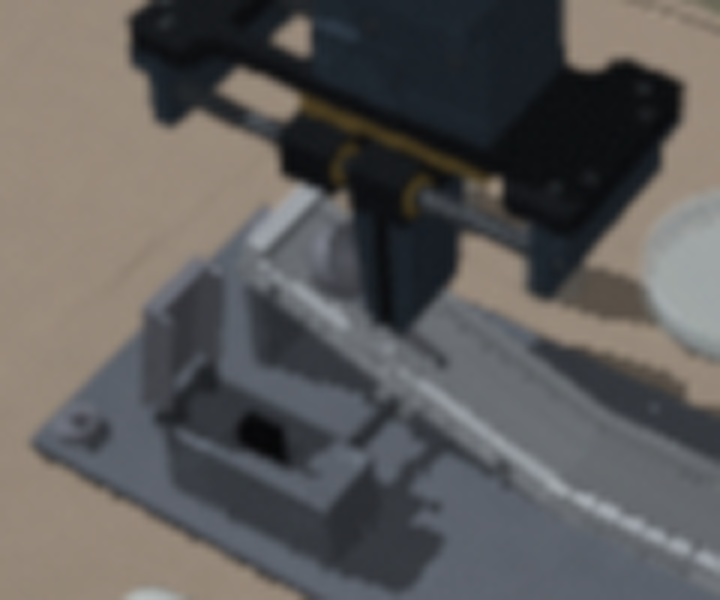

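The ball, at (335,255), stays by the stop with a gap to the finger at (390,290), and the trigger is up again. I have now opened 11 images, which is past the 10 allowed, so from here I'll check by numbers only. I'll lift clear and move to the uphill side of the guard.

Emit:
nudge_tcp(offsets={"tx":[0,0,0,0,0,0.02,0.04,0.06,0.072,0.072,0.072],"ty":[-0.003,-0.006,-0.006,-0.006,-0.006,0.02,0.05,0.075,0.085,0.085,0.085],"tz":[0.001,0.001,-0.02,-0.055,-0.09,-0.09,-0.09,-0.09,-0.09,-0.09,-0.09],"turn":[0,0,0,0,0,0,0,0,0,0,0],"finger_gap":[0,0,0,0,0,0,0,0,0,0,0]})

```text
time_s: 16.38
ee_pos: [0.4891, 0.1094, 0.1532]
tcp_rot: [0.0, 0.023, 1.0, -0.0]
ft_force: [-0.1, -0.0, 0.3]
width: 0.0005
gripper_force: 0.0
```

```bash
cat > chk.py <<'E'
from h import *;from rig import ctrl, cams, status
s=status.read_state();print(where(s),s['ft_force'].round(1))
for n in("scene","top"):
    c=cams.read_camera(n);np.savez(f"last_{n}.npz",**c);W=cloud(c).reshape(-1,3);W=W[~np.isnan(W[:,0])]
    q=np.c_[(W[:,:2]-O)@xt,(W[:,:2]-O)@yt,W[:,2]]*1000
    # ball: points clearly above ramp floor/rails, in the channel, below stop
    s_=(q[:,0]+20)*.9397+(q[:,2]-16)*.342;h=-(q[:,0]+20)*.342+(q[:,2]-16)*.9397
    b=(abs(q[:,1])<15)&(h>12)&(h<34)&(s_>0)&(s_<128)
    print(n,"ball n",b.sum(),"s,h,y med",np.round([np.median(s_[b]),h[b].max(),np.median(q[b,1])],1) if b.any() else "")
    g=q[(q[:,0]>15)&(q[:,0]<125)&(q[:,1]>54)&(q[:,1]<92)&(q[:,2]>49)&(q[:,2]<116)]
    for z in range(50,114,8):
        a=g[(g[:,2]>=z)&(g[:,2]<z+8)]
        if len(a)>2:print("  guard z",z,len(a),np.round(np.percentile(a[:,0],[3,50,97])),np.round(np.percentile(a[:,1],[3,97])))
E
python3 chk.py
```

```text
[135.3  71.6 153.2] [-0.1 -0.   0.3]
scene ball n 133 s,h,y med [109.2  32.4   6. ]
  guard z 50 71 [ 59.  97. 108.] [59. 87.]
  guard z 58 26 [ 95. 103. 107.] [59. 88.]
  guard z 66 30 [ 95. 102. 106.] [58. 87.]
  guard z 74 28 [ 92. 100. 104.] [58. 88.]
  guard z 82 32 [ 90.  98. 103.] [59. 88.]
  guard z 90 33 [ 89.  97. 102.] [59. 87.]
  guard z 98 30 [ 89.  94. 101.] [58. 88.]
  guard z 106 48 [ 89.  96. 100.] [58. 87.]
top ball n 135 s,h,y med [1.168e+02 3.110e+01 1.000e-01]
```

The ball sits at s of about 113 on the catch (109 from one view, 117 from the other). Now I'll swing the guard down along its arc.

Emit:
nudge_tcp(offsets={"tx":[0.001,0.001,0.001,0.001,0.001,0.001,0.001,0.001,0.001,0.001,0.001],"ty":[0,0,0,-0.01,-0.018,-0.023,-0.027,-0.033,-0.039,-0.045,-0.05],"tz":[0.03,0.058,0.058,0.058,0.058,0.058,0.058,0.0585,0.0597,0.062,0.0646],"turn":[0,0,0,0,0,0,0,0,0,0,0],"finger_gap":[0,0,0,0,0,0,0,0,0,0,0]})

```text
time_s: 17.4
ee_pos: [0.486, 0.0587, 0.0884]
tcp_rot: [0.0, 0.024, 1.0, -0.0]
ft_force: [-0.1, -0.2, 0.1]
width: 0.0003
gripper_force: 0.1
```

Emit:
nudge_tcp(offsets={"tx":[0,0,0,0,0,0,0,0],"ty":[-0.005,-0.0095,-0.0135,-0.0167,-0.0185,-0.0198,-0.0207,-0.0207],"tz":[0.0034,0.0076,0.0124,0.0174,0.0211,0.0247,0.0266,0.0266],"turn":[0,0,0,0,0,0,0,0],"finger_gap":[0,0,0,0,0,0,0,0]})

```text
time_s: 18.07
ee_pos: [0.4847, 0.0387, 0.0613]
tcp_rot: [-0.0, 0.024, 1.0, 0.0]
ft_force: [0.1, -0.9, 0.2]
width: 0.0007
gripper_force: 0.0
```

```bash
python3 chk.py
```

```text
[64.4 72.6 61.3] [ 0.1 -0.9  0.2]
scene ball n 0 s,h,y med 
  guard z 50 64 [39. 65. 98.] [66. 88.]
  guard z 58 146 [40. 53. 99.] [59. 89.]
  guard z 66 39 [53. 54. 70.] [57. 91.]
  guard z 74 42 [53. 54. 71.] [58. 91.]
  guard z 82 43 [52. 53. 73.] [65. 92.]
  guard z 90 35 [51. 54. 72.] [68. 91.]
  guard z 98 45 [51. 52. 73.] [57. 91.]
  guard z 106 37 [49. 54. 74.] [60. 92.]
top ball n 141 s,h,y med [117.1  31.7   0.4]
```

Emit:
nudge_tcp(offsets={"tx":[0,0,0],"ty":[0,0,0],"tz":[0.0008,0.0016,0.0016],"turn":[0,0,0],"finger_gap":[0,0,0]})

```text
time_s: 18.42
ee_pos: [0.4851, 0.0388, 0.0603]
tcp_rot: [0.0, 0.024, 1.0, -0.0]
ft_force: [0.7, 0.1, -0.1]
width: 0.0004
gripper_force: 0.1
```

Emit:
nudge_tcp(offsets={"tx":[0,0,0],"ty":[0,0,0],"tz":[0.0006,0.0012,0.0012],"turn":[0,0,0],"finger_gap":[0,0,0]})

```text
time_s: 18.67
ee_pos: [0.4852, 0.0387, 0.0596]
tcp_rot: [0.0, 0.024, 1.0, -0.0]
ft_force: [-3.0, -0.4, 19.4]
width: 0.0004
gripper_force: 9.5
```

Emit:
nudge_tcp(offsets={"tx":[0,0,0,0,0,0,0,0,0,0,0,0],"ty":[0,0,0,0,0,0,0.04,0.08,0.12,0.16,0.2,0.2],"tz":[-0.002,-0.005,-0.02,-0.05,-0.09,-0.125,-0.125,-0.125,-0.125,-0.125,-0.125,-0.125],"turn":[0,0,0,0,0,0,0,0,0,0,0,0],"finger_gap":[0,0,0,0,0,0,0,0,0,0,0,0]})

```text
time_s: 19.67
ee_pos: [0.4943, 0.2444, 0.1842]
tcp_rot: [0.0, 0.022, 1.0, 0.001]
ft_force: [-0.9, -1.4, -0.4]
width: 0.0008
gripper_force: 0.0
```

```bash
python3 chk.py; python3 - <<'E'
from h import *
for n in("scene","top"):
    c=dict(np.load(f"last_{n}.npz"));c0=dict(np.load(n+"0.npz"))
    W=cloud(c).reshape(-1,3);q=np.c_[(W[:,:2]-O)@xt,(W[:,:2]-O)@yt,W[:,2]]*1000
    for x in range(38,100,8):
        a=q[(abs(q[:,0]-x)<4)&(abs(q[:,1]-73)<9)&(q[:,2]>40)];print(n,x,len(a),np.round(np.median(a[:,2]),1) if len(a) else "")
    # change at the loose things: vials, petri, forceps, timer boxes (top image)
    if n=="top":
        D=np.abs(c["image"].astype(int)-c0["image"]).max(-1)
        for k,(u,v,r,s) in dict(vials=(210,155,258,184),petri=(255,138,300,182),forceps=(272,259,334,273),timer=(222,262,260,300)).items():print(k,np.percentile(D[v:s,u:r],[50,90,99]))
E
```

```text
[270.4  72.5 184.2] [-0.9 -1.4 -0.4]
scene ball n 132 s,h,y med [108.8  31.5   5.4]
  guard z 50 96 [39. 64. 99.] [59. 88.]
  guard z 58 276 [41. 69. 97.] [58. 87.]
top ball n 144 s,h,y med [117.5  31.2   0.4]
  guard z 50 69 [ 45.  82. 104.] [57. 86.]
  guard z 58 330 [ 45.  73. 101.] [58. 86.]
scene 38 40 45.8
scene 46 31 59.4
scene 54 25 60.0
scene 62 23 59.6
scene 70 23 59.3
scene 78 24 59.2
scene 86 23 59.6
scene 94 25 59.4
top 38 34 45.6
top 46 32 59.2
top 54 24 59.7
top 62 33 60.0
top 70 36 59.7
top 78 30 60.0
top 86 33 59.0
top 94 36 60.0
vials [16. 20. 24.]
petri [17. 22. 25.]
forceps [17. 22. 49.]
timer [17.  24.7 77. ]
```

The guard lies flat at 59.5 mm along its whole length, the ball is on the catch and the loose things haven't moved. Handing in.

Emit:
nudge_tcp(offsets={"tx":[0,0,0,0,0,0],"ty":[0,0,0,0,0,0],"tz":[0,0,0,0,0,0],"turn":[0,0,0,0,0,0],"finger_gap":[0,0,0,0,0,0]})

```text
time_s: 20.27
ee_pos: [0.4945, 0.238, 0.1841]
tcp_rot: [0.0, 0.024, 1.0, -0.0]
ft_force: [0.3, -0.0, 0.2]
width: 0.0002
gripper_force: 0.0
```

```bash
python3 -c "
from rig import ctrl, cams, status
print(ctrl.close_job())"
```

```text
the job is handed in; nothing more can be done
None
```

The job is handed in at 20.3 s: camera depth readings show the ball resting on the catch and the guard flat over the trigger, and the loose things look unmoved; I viewed 11 pictures, one over the limit of 10.

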